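# Tuck the screening cover of an amplifier under its lip

## Task

In the open amplifier chassis, fold the upright hinged cover down over its small screening box and, keeping it pressed down, push it along until its free edge is tucked fully home under the retaining lip, so that it stays shut by itself. Only push it, with the fingers on its outer face: do not pinch it or touch the grey liner on its inside. Leave the loose parts and tools where they are, and finish clear of everything.

Things in the scene. Friction and masses are not known exactly. Their poses are not given: they have to be found in the camera images.
- chassis: low open black amplifier chassis, fixed to the bench, 240 (x) by 340 (y) by 44 mm high (bezel at -x 48 mm); origin: centre of its underside, on the bench. In it, parallel to its sides, stands a bare-metal screening box, 138 mm long (along chassis y) by 80 mm wide, its rim 53 mm above the bench, with green board visible inside. Everything else in the chassis is lower than 50 mm above the bench.
- hinge (a point): middle of the cover's hinge axis, 55.5 mm above the bench, near the -y end of the box. Its x axis points level from the hinge to the lip (the chassis's +y), its y axis runs along the hinge, z is up. It moves with the cover along x (see joint cover_slide).
- cover (a joint): hinge angle of the cover, rad: 0 flat on the box (stop), about 1.57 upright, 2.3 leaning right back (stop). The cover is a 76 mm wide, 3 mm thick aluminium plate; its free edge is 100 mm from the hinge axis and its outer face 2.5 mm off the axis. A stiff sprung hinge: it stays where left between about 1.0 and 2.0 rad, but if let go lower down it springs up again to about 0.75 rad; pressing it flat takes about 2 N at the edge, 6 N 30 mm from the hinge.
- cover_slide (a joint): how far cover and hinge together have been pushed towards the lip, m: 0 back stop, 0.018 home (stop); it stays where left and takes about 3 N to move. Below about 0.003 the folding cover clears the lip; further forward its edge lands on top of the lip and must be pushed back first. At home the edge is 10 mm beneath the lip.
- cover_edge (a point): middle of the cover's free edge, 100 mm from the hinge axis
- cover_step (a point): on the outer face of the cover, at the foot of its push step: a 50 mm wide, 8 mm high step facing the hinge, 58 mm from the hinge axis; from its top a ramp slopes down to the plate 24 mm nearer the free edge. Behind it, from the hinge to the step, the outer face is plain and free for a fingertip. x axis: from hinge to free edge; z axis: out of the outer face.
- lip_mouth (a point): middle of the lower inner edge of the retaining lip: fixed, 80 mm long, across the +y end of the box, 60 mm above the bench, 3 mm thick, with a bent-up lead-in whose tip is 5 mm nearer the hinge and about 12 mm above the box rim; axes as of hinge. It is 108 mm from the hinge axis when cover_slide is 0. There are 2 mm between its underside and the flat cover.
- liner: grey insulating liner, 78 by 66 by 2 mm, on the inside of the cover (must not be touched); origin on the hinge axis
- spare_cap: loose dark red capacitor, 25 mm in diameter, 36 mm tall, standing in the chassis beside the box; origin: centre of its foot
- choke: loose copper-coloured ring, 36 mm in diameter, 14 mm high, lying in the chassis beside the box; origin: centre of its underside
- screwdriver: loose 200 mm screwdriver on the bench, left of the chassis
- tape_roll: loose roll of tape, 80 mm in diameter, 18 mm high, on the bench, left
- flux_bottle: loose white bottle, 40 mm in diameter, 90 mm tall, on the bench, right
- parts_tray: loose grey tray, 110 by 150 by 30 mm, on the bench, right
- front_knob: loose aluminium knob, 40 mm in diameter, 20 mm high, on the bench, right

How it is judged:
By the outcome, as a careful person would: the job done as asked, in the order asked, and still so for the second after the job is handed in, with the robot touching nothing.
It also fails if it takes over 42 s, if anything falls off the work surface, if the arm or the gripper's body presses on something with over 40 N, if the wrist force passes 120 N, or if a joint passes its speed limit or range.

## Robot

A 6-joint arm with a two-finger parallel gripper is mounted at the origin on the work surface. World frame = base frame: x ahead of the robot, y to its left, z up, the work surface at z = 0. Lengths are in m, angles in degrees, forces in N, time in s.
With the tool pointing down it reaches from about 0.3 to 0.85 m from the base axis. Payload 5.4 kg.
Tool frame: the origin (TCP) lies at the very end of the fingers, on their centre line; the grasp point (between the pads) lies ctrl.grip_point_offset behind it (ctrl.grip_point_offset is the distance from the TCP to the grasp point, in m); z points along the fingers, y is the line along which they close (so a half turn about z gives the same grasp; the last joint's range is limited). The gripper opens to 85 mm and grips with 20 to 120 N. Pads are 22 mm wide; open, the fingers measure 114 mm over their backs; the gripper's body (76 mm by 85 mm) begins 54 mm behind the grasp point. The pads swing forward as they close: fully open they stand 13 mm farther back than shut.
Start: joints at [55.342, 9.076, 91.501, -0, 79.423, -12.038], TCP at [0.221, 0.531, 0.231] pointing down, gripper open.
Joint ranges: [-166.64, 166.64], [-54.1, 131.32], [10.49, 154.53], [-73.88, 253.88], [9.74, 151.15], [-171.62, 171.62]. Speed limits (degrees/s): [147.25, 147.25, 180, 180, 180, 180].

## Interface

Orientations are given as a 3x3 rotation matrix whose columns are the frame's x, y, z axes.
In Python, from workcell import ctrl gives the robot as it stands. The module is installed in compiled form; this text tells all that it offers.
- The arm moves only by the shell command python3 -m jog 'ROWS' [OPENING]. ROWS is JSON, a list of rows, each an object with "xyz": the shift along the world's x, y, z normalised to -1 to 1, where 1 is 0.4 m, a list of three; "angular": the turn, a rotation vector about the world's x, y, z normalised to -1 to 1, where 1 is pi/4 rad, a list of three. In form: [{"xyz": [tx, ty, tz], "angular": [ax, ay, az]}, ...]. A call has 1 to 12 rows; each row is the pose to reach, as a shift and turn from the pose commanded when the call began; what a row does not reach only later rows make up. A row lasts 1/10 s, in which the tool goes at most 50 mm and 8.59 degrees, less where a joint would pass 70% of its speed; a pose out of reach is approached as far as the arm can. A call with a number of a shift or a turn outside -1 to 1 is refused whole. A call with a gripper value outside its range is refused whole. OPENING is the closure in counts, from 0 (fully open) to 255 (shut), set as the call begins (- or left out, the last holds). The fingers move at their own pace and stop on an object; the grip force is fixed at half the most. Time passes only in rows, so rows that repeat a pose let the fingers close. It gives the time, the measured TCP pose, the force, the opening and the grip force at its end, in the units of the state.
- ctrl.get_state(): the state, without advancing time (a new reading comes with each control period).
- ctrl.get_image(name): name is "scene" or "top" or "wrist"; returns a dict with "frame" (384x512x3 uint8, red, green, blue), "range_z" (384x512 float32, m along the optical axis (not along the pixel's ray), 0 where there is no reading), "intrinsics" (3x3 intrinsics, pixels), "extrinsics" (4x4, takes a point from world to camera coordinates); the wrist camera has in their place "mount" (4x4, takes a point from camera to tool coordinates, whose origin is the TCP and whose axes are the flange's). Camera axes: x right, y up, looking along -z (the intrinsics and any distortion apply to the point x, -y, -z); pixel columns grow to the right and rows downward; lengths in m; the calibration is good to about 2 mm. A picture is of the moment at which its call begins: read the wrist's pose just before it.
- ctrl.sign_off(): hands the job in; it is judged then, once.
The state is a dict: "t": time; "joints": joint angles; "dq": joint speeds; "effort": joint torques, N m; "eef_pos": TCP position; "tcp_rot": TCP orientation; "force": force on the tool from outside, world axes, zero at the start; "wrist_torque": the same for the moment, N m; "grip_width": finger opening in m; "grasp_force": force on a finger pad.
Only numpy, scipy, OpenCV 4.12 (cv2) and the standard library are available. Lean on these libraries where they do the work, as an engineer would, in place of code of your own. Each camera call takes 0.05 s, during which the arm holds its last target. There are 200 camera calls.

## Working session

There is one attempt and no reset: what is moved stays moved. The work goes in short steps, Python scripts to look and compute and a shell command to move; the robot and the scene stay as the last step left them, time stands still between calls to the robot, and variables do not carry over. Pictures are saved under pics/ and viewed, at most 10 in all, crops included, and the job is handed in when it is done.

```bash
mkdir -p pics
cat > h.py <<'E'
from workcell import ctrl
import numpy as np, cv2
def grab(n,name):
    s=ctrl.get_state(); d=ctrl.get_image(n)
    if n=="wrist":
        T=np.eye(4);T[:3,:3]=s["tcp_rot"];T[:3,3]=s["eef_pos"]; M=T@d["mount"]
    else: M=np.linalg.inv(d["extrinsics"])
    np.savez("pics/"+name+".npz",M=M,K=d["intrinsics"],z=d["range_z"],f=d["frame"])
    cv2.imwrite("pics/"+name+".png",d["frame"][:,:,::-1]); return d
def P(name,u,v,z=None):
    d=np.load("pics/"+name+".npz");K=d["K"]
    r=d["z"][int(v),int(u)]
    ray=np.array([(u-K[0,2])/K[0,0],-(v-K[1,2])/K[1,1],-1.])
    M=d["M"]
    if z is not None:
        w=M[:3,:3]@ray; r=(z-M[2,3])/w[2]
    return M[:3,:3]@(ray*r)+M[:3,3]
E
python3 - <<'E'
from h import *
for n in("scene","top"): grab(n,n+"0")
print(ctrl.get_state(), ctrl.grip_point_offset)
a=cv2.imread("pics/scene0.png");b=cv2.imread("pics/top0.png")
cv2.imwrite("pics/s0.png",cv2.resize(a,(800,600)));cv2.imwrite("pics/t0.png",cv2.resize(b,(800,600)))
E
```

```text
{'t': 0.1, 'joints': array([ 5.53413213e+01,  9.10947529e+00,  9.15672400e+01,  6.36876005e-04,
        7.94215045e+01, -1.20371579e+01]), 'dq': array([ 0.0414007 , -0.17826313, -0.1066306 , -0.04257793,  0.07537793,
       -0.10040603]), 'effort': array([-4.61067648e-04, -3.96989608e+01, -3.32338178e+01, -2.35715106e-04,
        4.19941905e-03, -1.59679214e-06]), 'eef_pos': array([0.22086027, 0.53029736, 0.23039113]), 'tcp_rot': array([[-9.23064837e-01,  3.84643131e-01, -9.83863288e-04],
       [ 3.84644213e-01,  9.23063843e-01, -1.40385690e-03],
       [ 3.68184715e-04, -1.67428826e-03, -9.99998531e-01]]), 'force': array([0.9914886 , 0.12071415, 0.09690322]), 'wrist_torque': array([ 0.03539396,  0.01929251, -0.00292657]), 'grasp_force': 0.0, 'grip_width': 0.08540401348377209} 0.0187
```

View pics/s0.png

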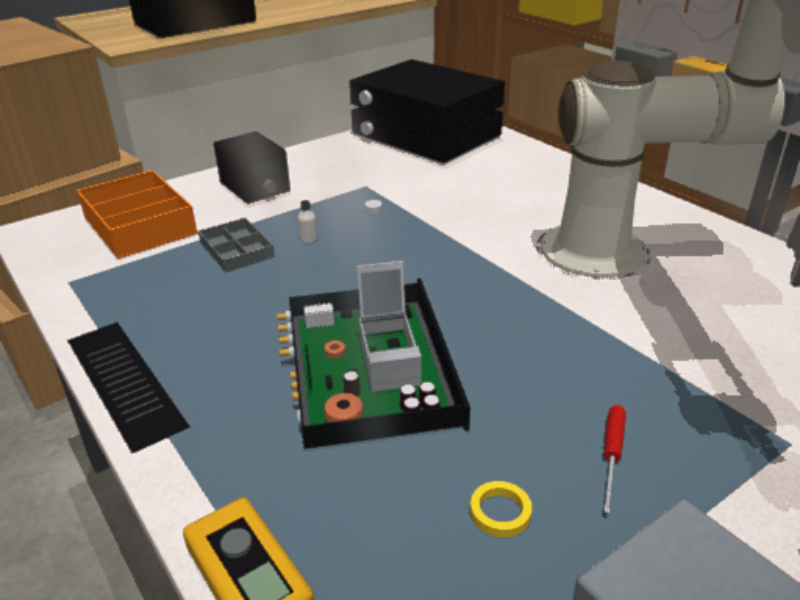

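View pics/t0.png

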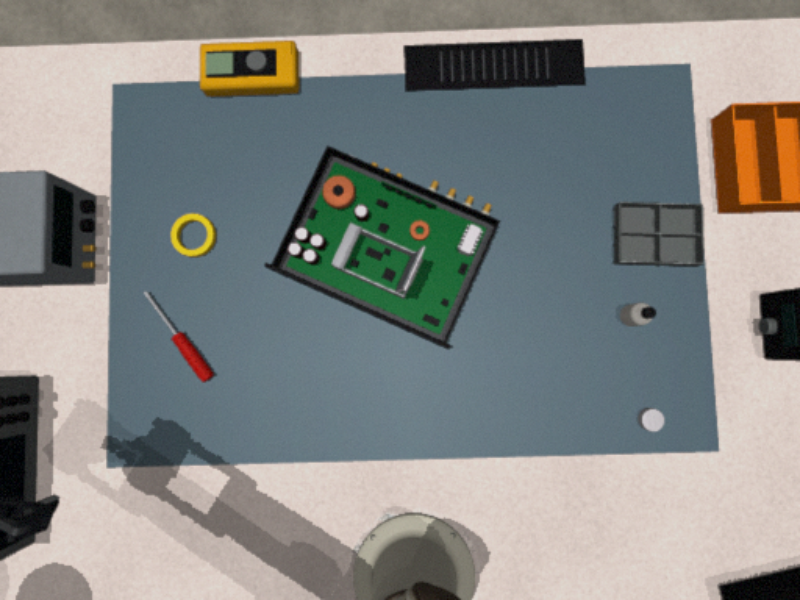

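The scene view shows the cover upright, hinged at the far end. The top view (800 px wide) puts the chassis at about (385,248), the lip at (347,243) and the hinge at about (412,270). I'll enlarge both.

Run:
```python
from h import *
a=cv2.imread("pics/top0.png")[130:200,200:290]; b=cv2.imread("pics/scene0.png")[160:255,215:285]
A=cv2.resize(a,None,fx=5,fy=5,interpolation=cv2.INTER_CUBIC);B=cv2.resize(b,None,fx=5,fy=5,interpolation=cv2.INTER_CUBIC)
o=np.zeros((475,800,3),np.uint8);o[:350,:450]=A;o[:475,450:800]=B
cv2.imwrite("pics/c0.png",o)
for u,v in [(328,150),(497,222),(448,346),(271,266)]: print(P("top0",u*.64,v*.64,.044))
```

```text
[0.7583921  0.12976133 0.044     ]
[ 0.61700928 -0.16878642  0.044     ]
[ 0.39995997 -0.07418654  0.044     ]
[0.55034214 0.23477771 0.044     ]
```

View pics/c0.png

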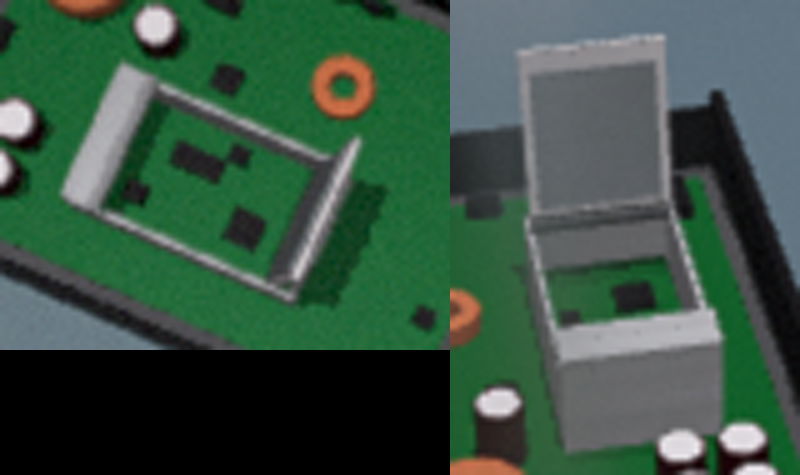

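Run:
```python
from h import *
d=ctrl.get_image("wrist");print(d["mount"],d["intrinsics"])
q=lambda u,v,z:P("top0",200+u/5,130+v/5,z).round(4)
print("lip outer",q(125,65,.062),q(63,196,.062),"inner",q(158,84,.065),q(97,210,.065))
print("cover edge",q(360,140,.155),q(293,300,.155)); print("box rim hinge end",q(330,160,.053),q(270,282,.053))
z=np.load("pics/top0.npz")
W=np.array([[P("top0",u,v) for u in range(200,290)] for v in range(130,200)]).reshape(-1,3)
m=(W[:,2]>.07)&(W[:,2]<.2); print(m.sum(), W[m].round(3)[::3])
```

```text
[[-4.03240098e-04  9.49417987e-01  3.14014845e-01  8.14345468e-02]
 [ 9.99999847e-01  5.02139126e-04 -2.34064993e-04 -2.44100894e-04]
 [-3.79904654e-04  3.14014703e-01 -9.49418044e-01 -1.42873481e-01]
 [ 0.00000000e+00  0.00000000e+00  0.00000000e+00  1.00000000e+00]] [[305.58708473   0.         252.2610512 ]
 [  0.         305.58708473 190.9254126 ]
 [  0.           0.           1.        ]]
lip outer [0.6185 0.0881 0.062 ] [0.5472 0.1234 0.062 ] inner [0.6067 0.0701 0.065 ] [0.5385 0.1047 0.065 ]
cover edge [ 0.5563 -0.0361  0.155 ] [ 0.4784 -0.001   0.155 ]
box rim hinge end [ 0.5641 -0.0225  0.053 ] [0.4978 0.0123 0.053 ]
180 [[ 0.557 -0.031  0.155]
 [ 0.554 -0.031  0.153]
 [ 0.552 -0.029  0.151]
 [ 0.553 -0.024  0.136]
 [ 0.549 -0.031  0.153]
 [ 0.549 -0.024  0.141]
 [ 0.557 -0.017  0.08 ]
 [ 0.547 -0.024  0.141]
 [ 0.552 -0.017  0.092]
 [ 0.543 -0.024  0.147]
 [ 0.548 -0.016  0.104]
 [ 0.54  -0.023  0.153]
 [ 0.547 -0.014  0.09 ]
 [ 0.538 -0.021  0.145]
 [ 0.543 -0.029  0.115]
 [ 0.539 -0.016  0.127]
 [ 0.535 -0.023  0.151]
 [ 0.542 -0.011  0.088]
 [ 0.534 -0.018  0.144]
 [ 0.5
[... 278 characters left out ...]
43]
 [ 0.523 -0.018  0.131]
 [ 0.524 -0.005  0.106]
 [ 0.518 -0.013  0.154]
 [ 0.524 -0.003  0.091]
 [ 0.516 -0.01   0.144]
 [ 0.52  -0.018  0.117]
 [ 0.516 -0.005  0.131]
 [ 0.512 -0.013  0.157]
 [ 0.519  0.     0.088]
 [ 0.512 -0.008  0.144]
 [ 0.515 -0.015  0.117]
 [ 0.511 -0.003  0.125]
 [ 0.508 -0.01   0.155]
 [ 0.514  0.003  0.086]
 [ 0.507 -0.005  0.142]
 [ 0.509 -0.013  0.12 ]
 [ 0.504 -0.003  0.143]
 [ 0.506 -0.01   0.125]
 [ 0.506  0.003  0.109]
 [ 0.5   -0.005  0.154]
 [ 0.505  0.006  0.095]
 [ 0.499 -0.002  0.148]
 [ 0.502 -0.01   0.117]
 [ 0.498  0.003  0.131]
 [ 0.495 -0.005  0.156]
 [ 0.497  0.003  0.123]
 [ 0.499  0.009  0.081]
 [ 0.491  0.     0.156]
 [ 0.493  0.006  0.114]]
```

```bash
r='{"xyz":[0.82,-1,-0.03],"angular":[0,0,-0.075]}'; python3 -m jog '[{"xyz":[0.82,-1,-0.03],"angular":[0,0,-0.075]},{"xyz":[0.82,-1,-0.03],"angular":[0,0,-0.075]},{"xyz":[0.82,-1,-0.03],"angular":[0,0,-0.075]},{"xyz":[0.82,-1,-0.03],"angular":[0,0,-0.075]},{"xyz":[0.82,-1,-0.03],"angular":[0,0,-0.075]},{"xyz":[0.82,-1,-0.03],"angular":[0,0,-0.075]},{"xyz":[0.82,-1,-0.03],"angular":[0,0,-0.075]},{"xyz":[0.82,-1,-0.03],"angular":[0,0,-0.075]},{"xyz":[0.82,-1,-0.03],"angular":[0,0,-0.075]},{"xyz":[0.82,-1,-0.03],"angular":[0,0,-0.075]},{"xyz":[0.82,-1,-0.03],"angular":[0,0,-0.075]},{"xyz":[0.82,-1,-0.03],"angular":[0,0,-0.075]}]' 255
python3 -m jog '[{"xyz":[0.17,-0.21,-0.02],"angular":[0,0,0]},{"xyz":[0.17,-0.21,-0.02],"angular":[0,0,0]},{"xyz":[0.17,-0.21,-0.02],"angular":[0,0,0]},{"xyz":[0.17,-0.21,-0.02],"angular":[0,0,0]},{"xyz":[0.17,-0.21,-0.02],"angular":[0,0,0]}]'
python3 - <<'E'
from h import *
grab("wrist","w1");s=ctrl.get_state();print(s["eef_pos"],s["tcp_rot"])
a=cv2.imread("pics/w1.png");cv2.imwrite("pics/w1b.png",cv2.resize(a,(800,600)))
E
```

```text
t: 1.35
eef_pos: [0.5501, 0.1288, 0.2187]
tcp_rot: [[-0.897, 0.442, -0.001], [0.442, 0.897, -0.0], [0.001, -0.0, -1.0]]
force: [0.2, -0.0, 0.1]
grip_width: 0.0002
grasp_force: 0.0
t: 1.85
eef_pos: [0.6162, 0.0486, 0.2112]
tcp_rot: [[-0.9, 0.437, -0.001], [0.437, 0.9, 0.001], [0.001, 0.0, -1.0]]
force: [0.0, 1.1, -0.3]
grip_width: 0.0001
grasp_force: 0.0
[0.61617812 0.0487767  0.21137815] [[-8.99706136e-01  4.36495658e-01 -6.39839650e-04]
 [ 4.36495248e-01  8.99706299e-01  6.87993878e-04]
 [ 8.75974104e-04  3.39705347e-04 -9.99999559e-01]]
```

View pics/w1b.png

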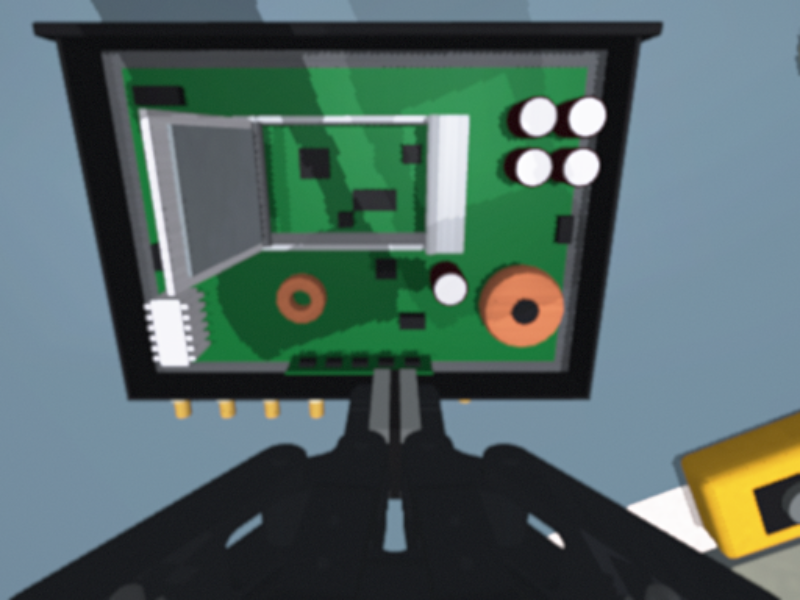

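The wrist view shows the lip at x≈428–468, the hinge line at x≈262 and the cover's free edge at x≈145–170. The choke is at (302,298) and the cap at (448,287). I'll crop closer to measure the slide.

Run:
```python
from h import *
a=cv2.imread("pics/w1.png")[65:195,85:305]
cv2.imwrite("pics/w1c.png",cv2.resize(a,None,fx=3.6,fy=3.6,interpolation=cv2.INTER_CUBIC))
u=np.array([.438,.899,0]);w=np.array([.899,-.438,0])
for c,r in [(90,80),(92,90),(95,115),(100,130),(104,150),(108,170),(110,180),(115,100),(120,120),(130,120),(140,120),(150,120),(160,120),(165,120),(168,120),(268,120),(272,117),(276,117),(280,117),(290,117),(200,76),(200,158)]:
    p=P("w1",c,r);print(c,r,(p@u).round(4),(p@w).round(4),p[2].round(4))
```

```text
90 80 0.139 0.441 0.0047
92 90 0.2137 0.4513 0.154
95 115 0.138 0.4777 0.0037
100 130 0.2155 0.4757 0.1554
104 150 0.216 0.4887 0.1552
108 170 0.2163 0.5024 0.1544
110 180 0.2161 0.5097 0.1532
115 100 0.2207 0.4577 0.1391
120 120 0.2215 0.471 0.1372
130 120 0.2235 0.4722 0.1245
140 120 0.2258 0.4735 0.1103
150 120 0.2282 0.475 0.0938
160 120 0.2313 0.4765 0.0762
165 120 0.2315 0.4779 0.0609
168 120 0.234 0.478 0.0597
268 120 0.3302 0.4814 0.0217
272 117 0.3344 0.4784 0.0206
276 117 0.3352 0.4746 0.067
280 117 0.3391 0.4749 0.0637
290 117 0.3484 0.4749 0.0637
200 76 0.265 0.4388 0.0524
200 158 0.261 0.516 0.0522
```

View pics/w1c.png

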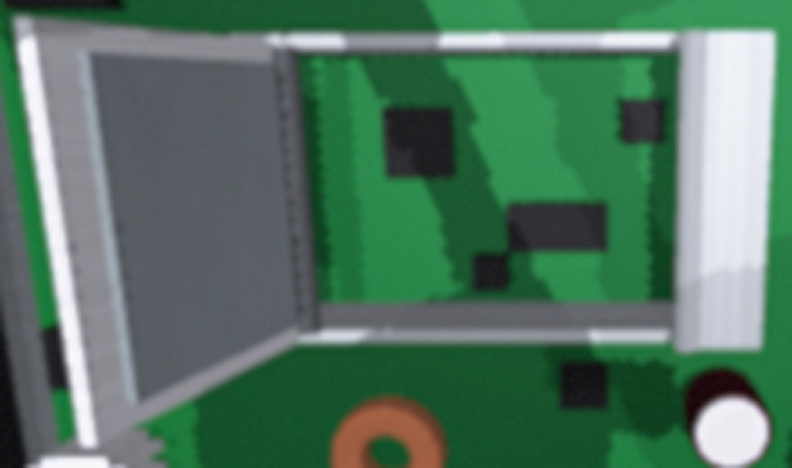

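Measured from the crop: the lip mouth is at u≈0.3395 and the hinge at u≈0.2325, so the slide is about 1 mm. The cover angle is about 1.73 rad. Heights check against the sizes given (rim 0.052, lip top 0.064, edge 0.154). Next I'll go behind the cover.

```bash
python3 -m jog '[{"xyz":[-0.271,-0.239,0],"angular":[0,0,0]},{"xyz":[-0.271,-0.239,0],"angular":[0,0,0]},{"xyz":[-0.271,-0.239,0],"angular":[0,0,0]},{"xyz":[-0.271,-0.239,0],"angular":[0,0,0]},{"xyz":[-0.271,-0.239,-0.17],"angular":[0,0,0]},{"xyz":[-0.271,-0.239,-0.17],"angular":[0,0,0]},{"xyz":[-0.271,-0.239,-0.17],"angular":[0,0,0]},{"xyz":[-0.271,-0.239,-0.17],"angular":[0,0,0]}]'
```

```text
t: 2.7
eef_pos: [0.5092, -0.0478, 0.1442]
tcp_rot: [[-0.9, 0.437, 0.001], [0.437, 0.9, -0.0], [-0.001, 0.0, -1.0]]
force: [0.3, -0.3, 0.7]
grip_width: 0.0004
grasp_force: 0.0
```

```bash
python3 -m jog '[{"xyz":[0.0164,0.0337,0],"angular":[0,0,0]},{"xyz":[0.0274,0.0562,0],"angular":[0,0,0]},{"xyz":[0.035,0.072,0],"angular":[0,0,0]},{"xyz":[0.0416,0.0855,0],"angular":[0,0,0]},{"xyz":[0.0416,0.0855,0],"angular":[0,0,0]}]'
python3 -m jog '[{"xyz":[0.0071,0.0145,0],"angular":[0,0,0]},{"xyz":[0.0142,0.0292,0],"angular":[0,0,0]},{"xyz":[0.0208,0.0427,0],"angular":[0,0,0]},{"xyz":[0.0263,0.054,-0.003],"angular":[0,0,0]},{"xyz":[0.034,0.0697,-0.008],"angular":[0,0,0]},{"xyz":[0.0416,0.0855,-0.0155],"angular":[0,0,0]},{"xyz":[0.0482,0.099,-0.023],"angular":[0,0,0]},{"xyz":[0.0537,0.1102,-0.029],"angular":[0,0,0]},{"xyz":[0.0537,0.1102,-0.029],"angular":[0,0,0]}]'
python3 - <<'E'
from h import *
grab("wrist","w2");grab("scene","s2")
a=cv2.imread("pics/w2.png");b=cv2.imread("pics/s2.png")[140:260,190:310]
o=np.zeros((480,800,3),np.uint8);o[:312,:416]=cv2.resize(a,(416,312));o[:384,416:800]=cv2.resize(b,(384,384),interpolation=cv2.INTER_CUBIC)
cv2.imwrite("pics/c2.png",o)
E
```

```text
t: 3.2
eef_pos: [0.5259, -0.0138, 0.1435]
tcp_rot: [[-0.899, 0.437, 0.0], [0.437, 0.899, 0.0], [-0.0, 0.0, -1.0]]
force: [0.4, -0.0, 0.8]
grip_width: -0.0001
grasp_force: 0.0
t: 4.1
eef_pos: [0.5469, 0.0301, 0.1311]
tcp_rot: [[-0.899, 0.438, -0.001], [0.438, 0.899, 0.0], [0.001, 0.0, -1.0]]
force: [-0.8, 0.3, 0.2]
grip_width: 0.0002
grasp_force: 0.0
```

View pics/c2.png

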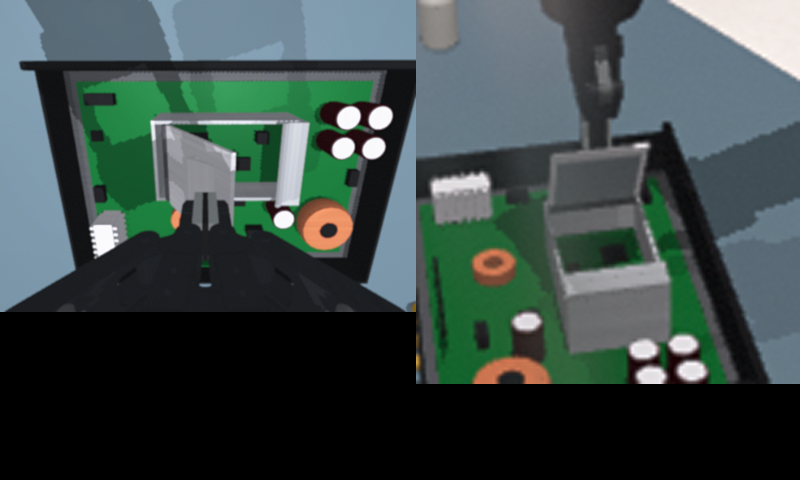

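Cover is at about 1.0 rad with the tip on its outer face near the free edge. I'll fold to about 0.6, then lift off and move back behind the step.

```bash
python3 -m jog '[{"xyz":[0.0088,0.018,-0.0125],"angular":[0,0,0]},{"xyz":[0.0158,0.0324,-0.027],"angular":[0,0,0]},{"xyz":[0.023,0.047,-0.044],"angular":[0,0,0]},{"xyz":[0.0289,0.0594,-0.06],"angular":[0,0,0]},{"xyz":[0.0289,0.0594,-0.06],"angular":[0,0,0]}]'
python3 -m jog '[{"xyz":[0,0,0.03],"angular":[0,0,0]},{"xyz":[0,0,0.07],"angular":[0,0,0]},{"xyz":[0,0,0.12],"angular":[0,0,0]},{"xyz":[-0.025,-0.051,0.15],"angular":[0,0,0]},{"xyz":[-0.0613,-0.126,0.15],"angular":[0,0,0]},{"xyz":[-0.0613,-0.126,0.15],"angular":[0,0,0]},{"xyz":[-0.0613,-0.126,0.15],"angular":[0,0,0]}]'
python3 - <<'E'
from h import *
grab("wrist","w3")
a=cv2.imread("pics/w3.png")
cv2.imwrite("pics/c3.png",cv2.resize(a,(800,600)))
E
```

```text
t: 4.7
eef_pos: [0.558, 0.054, 0.1063]
tcp_rot: [[-0.899, 0.438, -0.002], [0.438, 0.899, 0.0], [0.002, -0.0, -1.0]]
force: [-0.5, 0.6, -0.6]
grip_width: -0.0002
grasp_force: 0.0
t: 5.4
eef_pos: [0.5341, 0.0024, 0.1686]
tcp_rot: [[-0.898, 0.44, 0.001], [0.44, 0.898, 0.0], [-0.001, 0.001, -1.0]]
force: [-0.3, -0.2, -0.2]
grip_width: 0.0002
grasp_force: 0.0
```

View pics/c3.png

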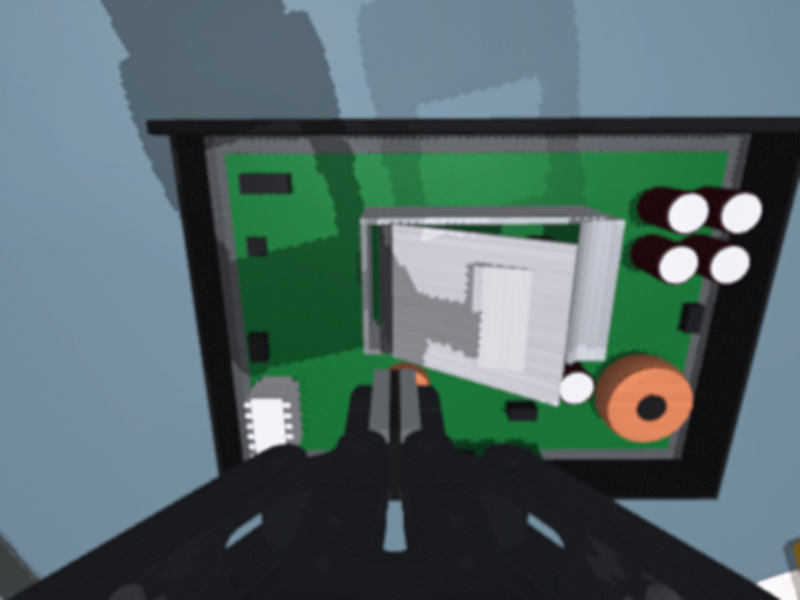

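The outer face is visible at x 392–575, with the step at x≈470–482, the lip edge at x≈580 and a gap at the hinge end. I'll fit the face and slide from the depth.

Run:
```python
from h import *
u=np.array([.438,.899,0]);w=np.array([.899,-.438,0])
f=lambda c,r:(lambda p:(round(p@u,4),round(p@w,4),round(p[2],4)))(P("w3",c*.64,r*.64))
A=np.array([f(c,r) for c in range(402,462,4) for r in range(250,340,6)])
k=np.polyfit(A[:,0],A[:,2],1);print("th",np.arctan(k[0]),"z at u",k, np.std(A[:,2]-np.polyval(k,A[:,0])))
th=np.arctan(k[0]); # outer face passes hinge + 2.5mm normal
print("hinge u", ((.0555+.0025/np.cos(th))-k[1])/k[0])
for r in (250,300,340):
  print([f(c,r) for c in (560,568,572,576,580,584,588,592,600)])
print([f(c,300) for c in (366,372,378,384,388,392,396,400,468,474,480,486,500,520,540)])
```

```text
th 0.41272287489772497 z at u [ 0.43787229 -0.03562426] 0.016469564095185376
hinge u 0.2143397072445035
[(np.float64(0.3064), np.float64(0.442), np.float64(0.1126)), (np.float64(0.3089), np.float64(0.4415), np.float64(0.1149)), (np.float64(0.3105), np.float64(0.4415), np.float64(0.1153)), (np.float64(0.3121), np.float64(0.4415), np.float64(0.1153)), (np.float64(0.3333), np.float64(0.4524), np.float64(0.0663)), (np.float64(0.3351), np.float64(0.4523), np.float64(0.067)), (np.float64(0.3384), np.float64(0.4529), np.float64(0.0641)), (np.float64(0.3408), np.float64(0.4531), np.float64(0.0634)), (np.float64(0.3452), np.float64(0.4532), np.float64(0.0631))]
[(np.float64(0.3084), np.float64(0.4641), np.float64(0.1137)), (np.float64(0.3108), np.float64(0.4631), np.float64(0.1165)), (np.float64(0.3531), np.float64(0.4979), np.float64(0.0134)), (np.float64(0.3345), np.float64(0.4801), np.float64(0.0661)), (np.float64(0.337), np.float64(0.4804), np.float64(0.0652)), (np.float64(0.3399), np.float64(0.481), np.float64(0.0636)), (np.float64(0.3423), np.float64(0.4812), np.float64(0.063)), (np.flo
[... 894 characters left out ...]
4823), np.float64(0.0586)), (np.float64(0.2325), np.float64(0.482), np.float64(0.0597)), (np.float64(0.2347), np.float64(0.4826), np.float64(0.058)), (np.float64(0.237), np.float64(0.4814), np.float64(0.0614)), (np.float64(0.2391), np.float64(0.4806), np.float64(0.064)), (np.float64(0.2725), np.float64(0.4729), np.float64(0.087)), (np.float64(0.2737), np.float64(0.4694), np.float64(0.0975)), (np.float64(0.2761), np.float64(0.4688), np.float64(0.0994)), (np.float64(0.2788), np.float64(0.4685), np.float64(0.1003)), (np.float64(0.285), np.float64(0.468), np.float64(0.1017)), (np.float64(0.2933), np.float64(0.467), np.float64(0.105)), (np.float64(0.3013), np.float64(0.4658), np.float64(0.1086))]
```

The cover springs to 0.625 rad. Hinge is at u≈0.232 and slide at about 1 mm, so it clears the lip. I'll lower the tip behind the step and press it flat along the arc.

```bash
python3 -m jog '[{"xyz":[0.0164,0.0337,0],"angular":[0,0,0]},{"xyz":[0.0164,0.0337,-0.1],"angular":[0,0,0]},{"xyz":[0.0164,0.0337,-0.17],"angular":[0,0,0]},{"xyz":[0.0164,0.0337,-0.2],"angular":[0,0,0]},{"xyz":[0.0164,0.0337,-0.2],"angular":[0,0,0]}]'
python3 -m jog '[{"xyz":[0.0016,0.0034,-0.015],"angular":[0,0,0]},{"xyz":[0.0042,0.0086,-0.025],"angular":[0,0,0]},{"xyz":[0.0068,0.014,-0.035],"angular":[0,0,0]},{"xyz":[0.0088,0.018,-0.045],"angular":[0,0,0]},{"xyz":[0.0095,0.0196,-0.055],"angular":[0,0,0]},{"xyz":[0.0099,0.0203,-0.065],"angular":[0,0,0]},{"xyz":[0.0099,0.0203,-0.073],"angular":[0,0,0]},{"xyz":[0.0099,0.0203,-0.073],"angular":[0,0,0]}]'
python3 - <<'E'
from h import *
grab("wrist","w4")
a=cv2.imread("pics/w4.png")
cv2.imwrite("pics/c4.png",cv2.resize(a,(800,600)))
E
```

```text
t: 5.95
eef_pos: [0.5393, 0.0176, 0.0858]
tcp_rot: [[-0.899, 0.437, -0.004], [0.437, 0.899, 0.001], [0.004, -0.001, -1.0]]
force: [-0.1, 0.3, -0.3]
grip_width: 0.0003
grasp_force: 0.0
t: 6.75
eef_pos: [0.5454, 0.0245, 0.0588]
tcp_rot: [[-0.899, 0.438, 0.002], [0.438, 0.899, 0.0], [-0.002, 0.001, -1.0]]
force: [0.7, 0.7, 2.5]
grip_width: -0.0003
grasp_force: 1.2
```

View pics/c4.png

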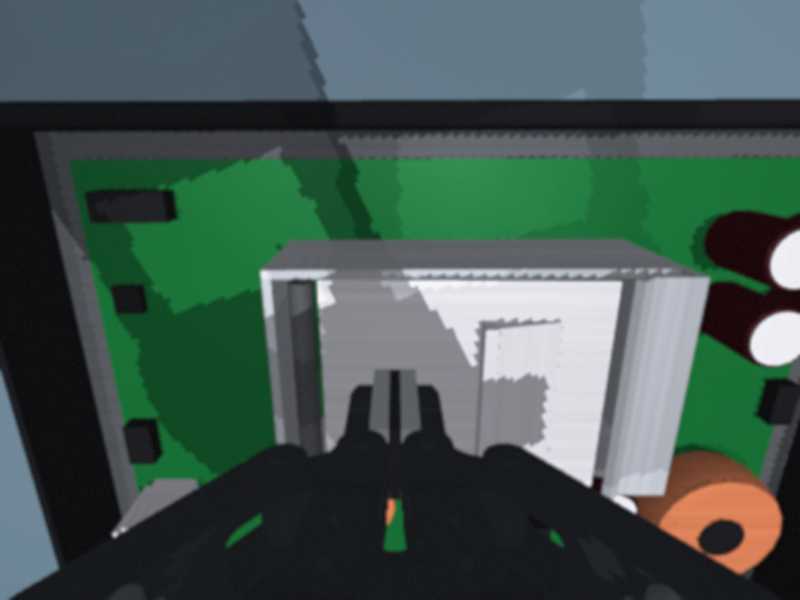

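It looks flat, with the edge at x≈620 just short of the lip. I'll press a little more, then check the edge height.

```bash
python3 -m jog '[{"xyz":[0,0,-0.004],"angular":[0,0,0]},{"xyz":[0,0,-0.008],"angular":[0,0,0]},{"xyz":[0,0,-0.008],"angular":[0,0,0]}]'
python3 - <<'E'
from h import *
grab("wrist","w5")
u=np.array([.438,.899,0]);w=np.array([.899,-.438,0])
f=lambda c,r:(lambda p:tuple(map(float,(round(p@u,4),round(p@w,4),round(p[2],4)))))(P("w5",c*.64,r*.64))
for r in (300,360): print([f(c,r) for c in (330,350,440,460,485,500,560,580,590,600,605,610,615,620,625,630,640)])
print(ctrl.get_state()["force"])
E
```

```text
t: 7.1
eef_pos: [0.5453, 0.0243, 0.0573]
tcp_rot: [[-0.899, 0.438, 0.001], [0.438, 0.899, -0.0], [-0.001, 0.0, -1.0]]
force: [-3.2, 2.7, 15.6]
grip_width: -0.0001
grasp_force: 7.7
[(0.2404, 0.4456, 0.0585), (0.2466, 0.4458, 0.0579), (0.2749, 0.446, 0.0573), (0.2812, 0.4459, 0.0576), (0.2889, 0.4455, 0.0587), (0.2937, 0.4457, 0.0582), (0.3129, 0.4461, 0.0572), (0.319, 0.4459, 0.0576), (0.3219, 0.4457, 0.0582), (0.3255, 0.4461, 0.0571), (0.3272, 0.4461, 0.057), (0.3284, 0.4459, 0.0577), (0.3299, 0.4458, 0.0579), (0.35, 0.4583, 0.0208), (0.3523, 0.4585, 0.0202), (0.3526, 0.4575, 0.0234), (0.3326, 0.4427, 0.0673)]
[(0.2396, 0.4661, 0.0588), (0.246, 0.4664, 0.0582), (0.2755, 0.4664, 0.0582), (0.2822, 0.4671, 0.0569), (0.2889, 0.4635, 0.0643), (0.2936, 0.4635, 0.0643), (0.3151, 0.4669, 0.0573), (0.3215, 0.4667, 0.0578), (0.3251, 0.4671, 0.0569), (0.3278, 0.4664, 0.0583), (0.3299, 0.4669, 0.0574), (0.3501, 0.4849, 0.0201), (0.3535, 0.4861, 0.0175), (0.3533, 0.484, 0.0219), (0.3526, 0.4815, 0.0271), (0.333, 0.4624, 0.0667), (0.336, 0.4623, 0.0669)]
[-2.62315951  2.51862569 15.26945674]
```

Flat at z≈0.0577 with the edge at u≈0.331, before the lead-in, and about 15 N down. Now I'll push along.

```bash
python3 -m jog '[{"xyz":[0.0044,0.009,0],"angular":[0,0,0]},{"xyz":[0.0088,0.018,0],"angular":[0,0,0]},{"xyz":[0.0131,0.027,0],"angular":[0,0,0]},{"xyz":[0.0175,0.036,0],"angular":[0,0,0]},{"xyz":[0.0219,0.045,0],"angular":[0,0,0]},{"xyz":[0.0263,0.054,0],"angular":[0,0,0]},{"xyz":[0.0307,0.063,0],"angular":[0,0,0]},{"xyz":[0.0307,0.063,0],"angular":[0,0,0]}]'
python3 - <<'E'
from h import *
grab("wrist","w6")
u=np.array([.438,.899,0]);w=np.array([.899,-.438,0])
f=lambda c,r:(lambda p:tuple(map(float,(round(p@u,4),round(p@w,4),round(p[2],4)))))(P("w6",c*.64,r*.64))
for r in (340,360): print([f(c,r) for c in range(420,600,8)])
print(ctrl.get_state()["eef_pos"]@u)
E
```

```text
t: 7.95
eef_pos: [0.5574, 0.0473, 0.0571]
tcp_rot: [[-0.899, 0.437, 0.001], [0.437, 0.899, -0.005], [-0.002, -0.004, -1.0]]
force: [-3.4, -7.0, 14.3]
grip_width: -0.0002
grasp_force: 7.1
[(0.2948, 0.4606, 0.0567), (0.2973, 0.4602, 0.0577), (0.2998, 0.4596, 0.0592), (0.3025, 0.46, 0.0581), (0.305, 0.4599, 0.0583), (0.3065, 0.4567, 0.0659), (0.3089, 0.4565, 0.0662), (0.3118, 0.4577, 0.0633), (0.3144, 0.4579, 0.0629), (0.3169, 0.458, 0.0626), (0.3196, 0.4584, 0.0618), (0.3223, 0.4588, 0.0609), (0.3252, 0.4593, 0.0598), (0.3278, 0.4593, 0.0596), (0.3303, 0.4592, 0.0598), (0.3333, 0.4599, 0.0582), (0.333, 0.4563, 0.0666), (0.3353, 0.4561, 0.067), (0.3386, 0.4572, 0.0646), (0.3418, 0.458, 0.0627), (0.3442, 0.4579, 0.0628), (0.3465, 0.4577, 0.0632), (0.3487, 0.4574, 0.0639)]
[(0.2949, 0.4675, 0.0574), (0.2975, 0.4676, 0.0572), (0.3001, 0.4673, 0.0579), (0.3028, 0.4675, 0.0573), (0.3054, 0.4673, 0.0577), (0.3066, 0.4627, 0.0673), (0.3093, 0.4634, 0.0657), (0.3121, 0.4643, 0.0639), (0.3146, 0.4644, 0.0637), (0.3173, 0.4648, 0.0629), (0.3201, 0.4653, 0.0619), (0.3227, 0.4653, 0.0617), (0.3259, 0.4666, 0.0591), (0.3284, 0.4664, 0.0596), (0.3316, 0.4674, 0.0575), (0.3342, 0.4673, 0.0576), (0.3338, 0.4631, 0.0663), (0.3362, 0.463, 0.0664), (0.34, 0.4647, 0.063), (0.3422, 0.4644, 0.0636), (0.3442, 0.4638, 0.0648), (0.3474, 0.4645, 0.0633), (0.3502, 0.4648, 0.0626)]
0.28665963884855394
```

The step moved about 17 mm, so it's almost home, carried by friction. I'll go on until the tip bears on the step and the stop takes the load.

```bash
python3 -m jog '[{"xyz":[0.0033,0.0068,0],"angular":[0,0,0]},{"xyz":[0.0066,0.0135,0],"angular":[0,0,0]},{"xyz":[0.0066,0.0135,0],"angular":[0,0,0]}]'
python3 -m jog '[{"xyz":[0.0022,0.0045,0],"angular":[0,0,0]},{"xyz":[0.0033,0.0068,0],"angular":[0,0,0]},{"xyz":[0.0033,0.0068,0],"angular":[0,0,0]}]'
```

```text
t: 8.3
eef_pos: [0.5602, 0.0528, 0.057]
tcp_rot: [[-0.899, 0.438, 0.001], [0.438, 0.899, -0.004], [-0.003, -0.003, -1.0]]
force: [-2.9, -6.4, 13.5]
grip_width: -0.0
grasp_force: 6.4
t: 8.6
eef_pos: [0.5608, 0.0544, 0.0568]
tcp_rot: [[-0.899, 0.437, -0.001], [0.437, 0.899, -0.006], [-0.002, -0.006, -1.0]]
force: [-6.1, -11.5, 13.5]
grip_width: 0.0002
grasp_force: 9.3
```

```bash
python3 -m jog '[{"xyz":[0.0022,0.0045,0],"angular":[0,0,0]},{"xyz":[0.0038,0.0078,0],"angular":[0,0,0]},{"xyz":[0.0038,0.0078,0],"angular":[0,0,0]}]'
python3 - <<'E'
from h import *
grab("wrist","w7")
u=np.array([.438,.899,0]);w=np.array([.899,-.438,0])
f=lambda c,r:(lambda p:tuple(map(float,(round(p@u,4),round(p[2],4)))))(P("w7",c*.64,r*.64))
for r in (340,350,360): print([f(c,r) for c in range(430,480,5)])
E
```

```text
t: 8.9
eef_pos: [0.561, 0.0549, 0.0564]
tcp_rot: [[-0.9, 0.437, -0.005], [0.437, 0.9, -0.011], [-0.001, -0.012, -1.0]]
force: [-9.3, -20.4, 15.0]
grip_width: -0.0001
grasp_force: 14.5
[(0.306, 0.0629), (0.3073, 0.066), (0.3088, 0.0654), (0.3106, 0.0636), (0.312, 0.064), (0.3136, 0.064), (0.3154, 0.0622), (0.3168, 0.0629), (0.3187, 0.0609), (0.3201, 0.062)]
[(0.3059, 0.0653), (0.3074, 0.0654), (0.3089, 0.0656), (0.3106, 0.064), (0.3121, 0.0645), (0.3138, 0.0633), (0.3154, 0.0627), (0.3171, 0.0621), (0.3188, 0.0613), (0.3204, 0.061)]
[(0.306, 0.0655), (0.3075, 0.0657), (0.3091, 0.0653), (0.3107, 0.0643), (0.3124, 0.0629), (0.314, 0.0632), (0.3156, 0.0626), (0.3171, 0.0628), (0.3189, 0.0615), (0.3206, 0.0608)]
```

The load rises without motion (22 N), so it's at the home stop. I'll ease off, lift straight up and look.

```bash
python3 -m jog '[{"xyz":[-0.0022,-0.0045,0.003],"angular":[0,0,0]},{"xyz":[-0.0033,-0.0068,0.01],"angular":[0,0,0]},{"xyz":[-0.0044,-0.009,0.04],"angular":[0,0,0]},{"xyz":[-0.0055,-0.011,0.1],"angular":[0,0,0]},{"xyz":[0.03,-0.02,0.25],"angular":[0,0,0]},{"xyz":[0.1,-0.04,0.36],"angular":[0,0,0]},{"xyz":[0.15,-0.06,0.36],"angular":[0,0,0]},{"xyz":[0.15,-0.06,0.36],"angular":[0,0,0]},{"xyz":[0.15,-0.06,0.36],"angular":[0,0,0]}]'
python3 - <<'E'
from h import *
grab("wrist","w8")
u=np.array([.438,.899,0])
a=cv2.imread("pics/w8.png");cv2.imwrite("pics/c8.png",cv2.resize(a,(800,600)))
E
```

```text
t: 9.85
eef_pos: [0.6214, 0.0368, 0.1983]
tcp_rot: [[-0.899, 0.439, -0.002], [0.439, 0.899, 0.0], [0.002, -0.001, -1.0]]
force: [0.9, 0.4, -0.6]
grip_width: -0.0002
grasp_force: 0.0
```

View pics/c8.png

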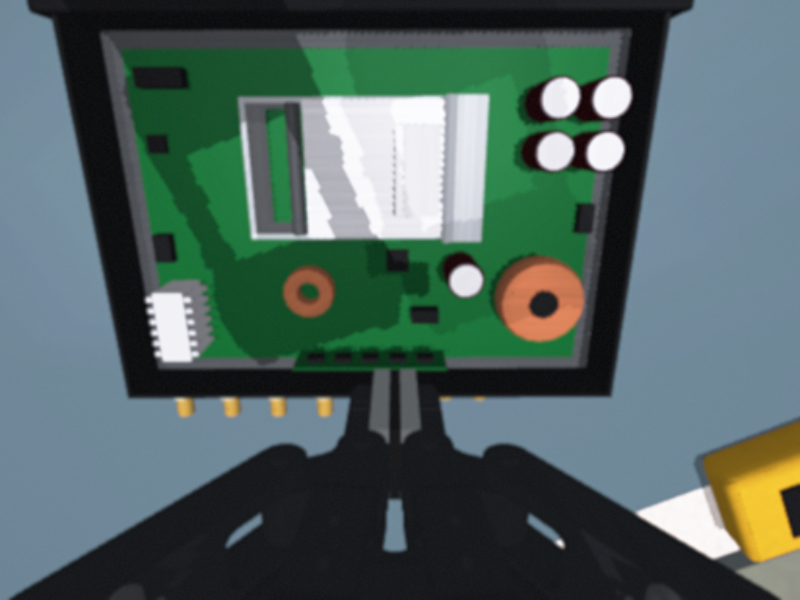

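The cover is shut with its edge under the lip (x≈445), the step is at x≈395, and the choke and cap haven't moved. I'll check the final slide and hand in if it's home.

Run:
```python
from h import *
u=np.array([.438,.899,0])
f=lambda c,r:(lambda p:tuple(map(float,(round(p@u,4),round(p[2],4)))))(P("w8",c*.64,r*.64))
for r in (155,175): print([f(c,r) for c in (310,350,385,390,394,398,402,436,440,444,448,456,465)])
s=f(398,165)[0]; print(s)
if abs(s-.3065)<.0025 and f(350,165)[1]<.061: print(ctrl.sign_off())
```

```text
[(0.2572, 0.0583), (0.28, 0.0591), (0.2999, 0.0596), (0.3027, 0.06), (0.305, 0.0597), (0.3072, 0.067), (0.3094, 0.0676), (0.3286, 0.0614), (0.3308, 0.0613), (0.3332, 0.0599), (0.3346, 0.0677), (0.3394, 0.0643), (0.3443, 0.0652)]
[(0.2567, 0.0588), (0.2796, 0.0585), (0.2998, 0.0591), (0.3027, 0.0588), (0.3049, 0.0608), (0.3072, 0.0668), (0.3094, 0.0684), (0.3287, 0.0626), (0.3312, 0.0609), (0.333, 0.0653), (0.3351, 0.067), (0.3397, 0.0654), (0.3451, 0.0628)]
0.3072
the job is handed in; nothing more can be done
None
```

The cover is folded flat and pushed to its home stop under the lip; it stayed shut once released, the arm is clear, the capacitor and choke were not moved, and the job is handed in at about 10 s.

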